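Pack the microscope accessory case in order

ROBOT

A 6-joint arm with a two-finger parallel gripper is mounted at the origin on the work surface. World frame = base frame: x ahead of the robot, y to its left, z up, the work surface at z = 0. Lengths are in mm, angles in rad, forces in N, time in s.
With the tool pointing down it reaches from about 400 to 925 mm from the base axis. Payload 12.5 kg.
Tool frame: the origin (TCP) lies at the very end of the fingers, on their centre line; the grasp point (between the pads) lies 19 mm behind it; z points along the fingers, y is the line along which they close (so a half turn about z gives the same grasp; the last joint's range is limited). The gripper opens to 95 mm and grips with 3 to 60 N. Pads are 20 mm wide; open, the fingers measure 119 mm over their backs; the gripper's body (75 mm by 180 mm) begins 59 mm behind the grasp point.
Start: joints at [1.015, 0.491, 1.559, -0, 1.092, -0.106], TCP at [271.728, 562.86, 214.661] pointing down, gripper open.
Joint ranges: [-3.1, 3.1], [-0.84, 2.19], [0.05, 2.79], [-1.13, 4.28], [0.06, 2.93], [-2.69, 2.69]. Speed limits (rad/s): [2.22, 2.22, 2.79, 3.14, 3.14, 3.14].

INTERFACE

Orientations are given as [roll, pitch, yaw] about the fixed x, y, z axes, in that order (R = Rz(yaw) Ry(pitch) Rx(roll)).
In Python, from cell import state, imaging, env, spot_in, mark_of gives the robot as it stands. The module is installed in compiled form; this text tells all that it offers.
- The arm moves only by the tool step_arm, never from a script. Its argument "increments" is a list of rows, each an object with "slide": the shift along the tool's x, y, z in m, a list of three; "roll": the turn about the tool's z in rad. A call has 1 to 5 rows; each row is the pose to reach, as a shift and turn from the pose commanded when the call began, along the tool's axes at that moment; what a row does not reach only later rows make up. A row lasts 1/8 s, in which the tool goes at most 62.5 mm and 10.7 degrees, less where a joint would pass 70% of its speed; a pose out of reach is approached as far as the arm can. A call with a gripper value outside its range is refused whole. "fingers" is the opening, from 0 (shut) to 1 (fully open), set as the call begins (left out, the last holds). The fingers move at their own pace and stop on an object; the grip force is fixed at half the most. Time passes only in rows, so rows that repeat a pose let the fingers close. It gives the time, the measured TCP pose, the force, the opening and the grip force at its end, in the units of the state.
- state(): the state, without advancing time (a new reading comes with each control period).
- imaging.read_camera(name): name is "side" or "top" or "wrist"; returns a dict with "color" (480x640x3 uint8, red, green, blue), "z_map" (480x640 float32, mm along the optical axis (not along the pixel's ray), 0 where there is no reading), "intrinsics" (3x3 intrinsics, pixels), "distortion" ([k1, k2, p1, p2, k3] as OpenCV has them; the pictures are not rectified), "camera_from_world" (4x4, takes a point from world to camera coordinates). Camera axes: x right, y up, looking along -z (the intrinsics and any distortion apply to the point x, -y, -z); pixel columns grow to the right and rows downward; lengths in mm; the calibration is good to about 2 mm. A picture is of the moment at which its call begins.
- env.job_done(): hands the job in; it is judged then, once.
Trained networks look in the newest picture that a camera, given by its name, has taken for a name from the list of things; names that differ only in an ending like _2 or _b are one class to them, and where a whole thing is asked for, a point or a joint stands for the part that bears it (a point fixed in the world has none). Each returns a list of dicts, best first, with "confidence" (0 to 1); they miss things now and then, are a little off and sometimes report something else, mostly with a low value. They report only what shows in the picture. A call takes as long as a camera call. They do not tell look-alikes from the thing itself.
- spot_in(camera, target): "bbox" ([left, top, right, bottom] in pixels, round what is visible of it).
- mark_of(camera, target): "uv" ([column, row] in pixels: a listed point, or the origin of a listed thing).
The state is a dict: "t": time; "joints": joint angles; "qvel": joint speeds; "tau": joint torques, N m; "eef_pos": TCP position; "tcp_rot": TCP orientation; "ft_force": force on the tool from outside, world axes, zero at the start; "moment": the same for the moment, N m; "opening": opening from 0.0 (shut) to 1.0 (fully open); "grip_force": force on a finger pad.
Only numpy, scipy, OpenCV 4.12 (cv2) and the standard library are available. Lean on these libraries where they do the work, as an engineer would, in place of code of your own. Each camera call takes 0.05 s, during which the arm holds its last target. There are 200 camera calls.

TASK

Pack the microscope accessories into the open wooden case: lay the camera eyepiece gently in the narrow channel at the bottom, then the slide box flat on the step above it, then the cover board flat inside the rim, each let go and fully home before the next. Finally swing the steel turn-catch all the way round until it stops, so that its tongue lies over the cover board, and leave everything else on the desk where it is.

Things in the scene. Friction and masses are not known exactly. Their poses are not given: they have to be found in the camera images.
- case: Open wooden case fixed to the desk, 132 (x) by 162 (y) by 82 high, walls 6 thick, the long ones cut down to 48 high over the middle 116; origin: centre of its underside, y along its length. Inside it is 120 by 150; a stepped cradle fills each corner, 40 long in y, so the middle 70 of the length is open to the full width for the fingers. A block (24 wide, 22 deep, 84 high) outside the +y wall carries the catch.
- case_channel (a point): Middle of the floor of the bottom channel between the cradles, 8 above the case's underside. The channel is 44 wide in the case's x, 150 long in y and 40 deep, up to the step.
- case_step (a point): Middle of the step in the cradles, 48 above the case's underside; the space above it is 68 wide in the case's x, 150 long in y, 26 deep.
- case_seat (a point): Middle of the level of the cradles' tops, 74 above the case's underside, on which the cover board lies inside the walls (120 by 150); the rim is 8 higher.
- eyepiece: Digital camera eyepiece, lying down: 130 long along its y, 36 thick; from y -65 to -53 a black collar of diameter 36, from -53 to 15 a bare steel barrel of diameter 32, from 15 to 65 a black square housing 36 by 36. Origin on its centre line in the middle of its length (18 above the desk as it lies). About 180 g. Either way round will do. It lies along the case's y when home, with its origin 26 above the case's underside.
- slide_box: Closed flat grey plastic box for glass slides, 60 (x) by 140 (y) by 22 high; origin: centre of its underside. About 200 g. Either way round will do. Home: lying along the case's y on the step, its underside 48 above the case's underside.
- cover: Wooden cover board 112 (x) by 142 (y) by 8 thick with a grip bar standing on its middle, 14 wide (x), 60 long (y), 26 high above the board; origin: centre of the board's underside. About 130 g. Either way round will do. Home: its underside 74 above the case's underside, its top flush with the rim.
- catch (a joint): Angle of the steel turn-catch, a bar 16 wide, 8 thick, 85 above the case's underside, about a vertical axis at the case's x 0, y 97. 0 = shut, at a stop: tongue (46 long) to the case's -y over the board, tail (58) to +y. Grows counter-clockwise from above; at 1.57 the tail points to the case's -x and the mouth is free. Stays where left; about 1 N at the peg turns it.
- catch_peg (a point): Middle of the round steel peg (diameter 14, 32 high) that stands upright on the catch's tail, 50 from the axis; this point is 16 above the top of the bar, 109 above the case's underside. Grip or push it to turn the catch.
- pencil_case: Bystander: rounded grey cloth-covered pencil case, stiff, 58 by 150 by 44 high; origin under its centre, y along its length.
- jar: Bystander: glass jar, diameter 48, height 75; origin under its centre.
- dropper_bottle: Bystander: amber bottle, diameter 38, height 95; origin under its centre.
- dish: Bystander: low glass dish, diameter 84, height 18; origin under its centre.
- beaker: Bystander: glass beaker, diameter 56, height 85; origin under its centre.
- brush: Bystander: brush 160 long lying on the desk along its x.
Mind the look-alikes: they are no part of the job. What is shaped like the eyepiece but yellow is not meant. There is more than one size of the cover; the one meant has the size given above.

How it is judged (in metres and radians):
On the way, in this order (a step that is already met when the one before it is completed fails the run):
1. the eyepiece lies in the bottom channel, let go (x of eyepiece in the frame of case between -0.008 and 0.008 m and y of eyepiece in the frame of case between -0.014 and 0.014 m and z of eyepiece in the frame of case between 0.022 and 0.03 m and angle between the y axis of eyepiece and the y axis of case, either way round below 0.12 rad and contact force between the fingers and eyepiece below 0.3 N and linear speed of eyepiece below 0.03 m/s), for 0.2 s.
2. the slide box lies flat on the step above the eyepiece, let go (x of eyepiece in the frame of case between -0.008 and 0.008 m and y of eyepiece in the frame of case between -0.014 and 0.014 m and z of eyepiece in the frame of case between 0.022 and 0.03 m and angle between the y axis of each of eyepiece, slide_box and the y axis of case, either way round below 0.12 rad and x of slide_box in the frame of case between -0.008 and 0.008 m and y of slide_box in the frame of case between -0.01 and 0.01 m and z of slide_box in the frame of case between 0.044 and 0.052 m and angle between slide_box's own z axis and vertical below 0.06 rad and contact force between the fingers and slide_box below 0.3 N and linear speed of slide_box below 0.03 m/s), for 0.2 s.
3. the cover board lies flat inside the rim, let go, with the catch not yet over it (x of eyepiece in the frame of case between -0.008 and 0.008 m and y of eyepiece in the frame of case between -0.014 and 0.014 m and z of eyepiece in the frame of case between 0.022 and 0.03 m and angle between the y axis of each of eyepiece, slide_box, cover and the y axis of case, either way round below 0.12 rad and x of slide_box in the frame of case between -0.008 and 0.008 m and y of slide_box in the frame of case between -0.01 and 0.01 m and z of slide_box in the frame of case between 0.044 and 0.052 m and angle between each of slide_box, cover's own z axis and vertical below 0.06 rad and x of cover in the frame of case between -0.008 and 0.008 m and y of cover in the frame of case between -0.01 and 0.01 m and z of cover in the frame of case between 0.07 and 0.078 m and contact force between the fingers and cover below 0.3 N and linear speed of cover below 0.03 m/s and value of joint catch above 0.8 rad), for 0.2 s.
At the end, for the whole second after the job is handed in: Eyepiece in the channel, box on the step, board inside the rim, at rest: within 4 mm of home height, 8 mm across and 10 mm along (eyepiece 14) of the case middle, 0.12 rad of its length, box and board level to 0.06 rad; catch within 0.2 rad of its shut stop (x of eyepiece in the frame of case between -0.008 and 0.008 m and y of eyepiece in the frame of case between -0.014 and 0.014 m and z of eyepiece in the frame of case between 0.022 and 0.03 m and angle between the y axis of each of eyepiece, slide_box, cover and the y axis of case, either way round below 0.12 rad and x of slide_box in the frame of case between -0.008 and 0.008 m and y of slide_box in the frame of case between -0.01 and 0.01 m and z of slide_box in the frame of case between 0.044 and 0.052 m and angle between each of slide_box, cover's own z axis and vertical below 0.06 rad and x of cover in the frame of case between -0.008 and 0.008 m and y of cover in the frame of case between -0.01 and 0.01 m and z of cover in the frame of case between 0.07 and 0.078 m and value of joint catch below 0.2 rad and linear speed of each of eyepiece, slide_box, cover below 0.03 m/s); the robot touches nothing.
It fails at once if a bystander is pushed more than 30 mm or tipped over (distance of any of pencil_case, jar, dropper_bottle, dish, beaker, brush from where it was at the start of the episode above 0.03 m or angle between any of pencil_case, jar, dropper_bottle, dish, beaker's own z axis and vertical above 0.5 rad).
It fails at once if the eyepiece is dropped (falls free of the fingers at over 0.6 m/s, about 20 mm of fall) (contact force between the fingers and eyepiece below 0.05 N and linear speed of eyepiece above 0.6 m/s).
It fails at once if the eyepiece is rammed into the case or the desk (over 150 N) (contact force between eyepiece and case above 150 N or contact force between eyepiece and table above 150 N).
It also fails if it takes over 72 s, if anything falls off the work surface, if the arm or the gripper's body presses on something with over 40 N, if the wrist force passes 120 N, or if a joint passes its speed limit or range.

## Working session

There is one attempt and no reset: what is moved stays moved. The work goes in short steps, Python scripts to look and compute and a tool call to move; the robot and the scene stay as the last step left them, time stands still between calls to the robot, and variables do not carry over. Pictures are saved under pics/ and viewed, at most 10 in all, crops included, and the job is handed in when it is done.

Besides the shell and the picture viewer there is one more tool, called after "Request:" as a command line: name --argument value ..., lists and objects as JSON in quotes. step_arm: Moves the arm, as the interface text tells. Its arguments: {"type":"object","properties":{"increments":{"type":"array"},"fingers":{"type":"number"}},"required":["increments"]}

```bash
mkdir -p pics; cat > h.py <<'E'
import numpy as np, cv2
from cell import state, imaging, env, spot_in, mark_of
def cam(n):
    return imaging.read_camera(n)
def cloud(c):
    """world xyz per pixel (480,640,3), nan where no depth"""
    K=np.array(c["intrinsics"],float);d=np.array(c["distortion"],float)
    u,v=np.meshgrid(np.arange(640.),np.arange(480.))
    p=cv2.undistortPoints(np.stack([u,v],-1).reshape(-1,1,2),K,d).reshape(480,640,2)
    z=c["z_map"].astype(float).copy(); z[z<=0]=np.nan
    P=np.stack([p[...,0]*z,-p[...,1]*z,-z,np.ones_like(z)],-1)
    return (P@np.linalg.inv(np.array(c["camera_from_world"])).T)[...,:3]
def save(c,n,crop=None,s=1):
    im=c["color"][...,::-1]
    if crop: l,t,r,b=crop; im=im[t:b,l:r]
    cv2.imwrite("pics/"+n,cv2.resize(im,None,fx=s,fy=s))
def rnd(a,k=1): return np.round(np.array(a,float),k).tolist()
E
python3 - <<'E'
from h import *
s=state(); print(s)
for n in["top","side"]:
    c=cam(n); save(c,n+"0.png"); W=cloud(c)
    np.savez("/tmp/%s.npz"%n,W=W,c=c["color"])
    for t in["case","case_channel","catch_peg","eyepiece","slide_box","cover","pencil_case","jar","dropper_bottle","dish","beaker","brush"]:
        for r in mark_of(n,t):
            if r["confidence"]>.2:
                u,v=np.round(r["uv"]).astype(int); print(n,t,round(r["confidence"],2),u,v,rnd(W[min(v,479),min(u,639)],0))
E
```

```text
{'t': 0.0, 'joints': array([ 1.01543455e+00,  4.91563139e-01,  1.55946991e+00, -3.31865415e-05,
        1.09169458e+00, -1.05581034e-01]), 'qvel': array([-1.08321132e-03, -8.31838674e-04, -8.26227232e-05, -2.64098285e-03,
       -1.15500989e-03, -1.14663665e-03]), 'tau': array([-4.36521632e-04, -6.12649441e+01, -2.58176601e+01,  6.92654005e-02,
        4.82831988e-02, -1.28400184e-04]), 'eef_pos': array([271.57174795, 562.63392406, 214.05247946]), 'tcp_rot': array([-3.14046089e+00, -9.03408479e-05,  2.69182717e+00]), 'ft_force': array([-0.22690212, -0.34170945, -0.34273087]), 'moment': array([ 0.02716013,  0.08171696, -0.04870734]), 'grip_force': 0.0, 'opening': 0.9982432047742597}
top case 0.82 216 240 [514.0, 195.0, 10.0]
top case 0.44 315 196 [636.0, -83.0, 23.0]
top case_channel 0.56 213 242 [509.0, 203.0, 14.0]
top catch_peg 0.62 168 247 [492.0, 300.0, 106.0]
top eyepiece 0.9 345 281 [399.0, -164.0, 31.0]
top eyepiece 0.69 390 201 [618.0, -288.0, 52.0]
top eyepiece 0.64 383 332 [259.0, -268.0, 32.0]
top eyepiece 0.27 209 241 [511.0, 214.0, 13.0]
top slide_box 0.7 316 195 [639.0,
[... 616 characters left out ...]
 278 204 [488.0, 122.0, 69.0]
side case_channel 0.21 336 300 [521.0, -195.0, 29.0]
side catch_peg 0.55 258 155 [524.0, 511.0, -0.0]
side catch_peg 0.49 267 262 [418.0, -24.0, 21.0]
side eyepiece 0.7 280 308 [405.0, -179.0, 33.0]
side slide_box 0.57 368 260 [637.0, -100.0, 23.0]
side cover 0.96 324 401 [417.0, -405.0, 34.0]
side cover 0.26 279 209 [489.0, 118.0, 56.0]
side pencil_case 0.82 405 334 [606.0, -333.0, 45.0]
side jar 0.71 336 302 [521.0, -195.0, 23.0]
side dropper_bottle 0.64 356 352 [512.0, -322.0, 18.0]
side dish 0.66 338 189 [694.0, 229.0, 1.0]
side beaker 0.94 267 260 [418.0, -27.0, 29.0]
side brush 0.66 414 254 [755.0, -107.0, 11.0]
side brush 0.31 279 207 [490.0, 122.0, 60.0]
```

View pics/top0.png

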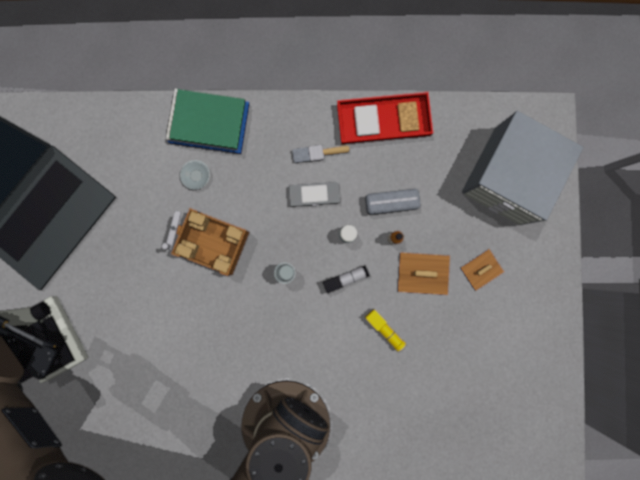

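```bash
python3 - <<'E'
import numpy as np,cv2
d=np.load("/tmp/top.npz");W=d["W"];C=d["c"]
# height raster: x 150..900 (up), y 450..-650 ; 2mm
z=W[...,2]
def comp(lo,hi,reg):
    x0,x1,y0,y1=reg
    m=(z>lo)&(z<hi)&(W[...,0]>x0)&(W[...,0]<x1)&(W[...,1]>y0)&(W[...,1]<y1)
    n,l,st,_=cv2.connectedComponentsWithStats(m.astype(np.uint8))
    for i in range(1,n):
        if st[i,4]<40: continue
        p=W[l==i]; r=cv2.minAreaRect(p[:,:2].astype(np.float32))
        print(lo,hi,st[i].tolist(),"c",np.round(r[0],0),"sz",np.round(r[1],0),"a",round(r[2],1),"z50",np.round(np.percentile(p[:,2],[10,50,90]),0),"rgb",C[l==i].mean(0).round())
comp(10,200,(150,900,-700,100))
print(); comp(68,95,(300,700,100,400)); comp(95,130,(300,700,100,400)); comp(25,60,(300,520,-650,-300))
E
```

```text
10 200 [337, 102, 96, 43, 594] c [ 853. -281.] sz [115. 260.] a 4.8 z50 [14. 31. 37.] rgb [129.  33.  29.]
10 200 [356, 105, 24, 31, 611] c [ 855. -231.] sz [85. 60.] a 5.9 z50 [16. 20. 23.] rgb [191. 187. 187.]
10 200 [398, 104, 21, 28, 466] c [ 864. -348.] sz [77. 53.] a 7.2 z50 [13. 17. 20.] rgb [168. 131.  85.]
10 200 [462, 111, 95, 114, 7361] c [ 696. -635.] sz [201. 234.] a 62.6 z50 [ 66. 149. 152.] rgb [114. 118. 123.]
10 200 [293, 145, 57, 19, 607] c [ 761. -101.] sz [ 43. 160.] a 7.1 z50 [14. 18. 22.] rgb [144. 138. 132.]
10 200 [289, 182, 52, 25, 1084] c [642. -81.] sz [ 62. 140.] a 4.2 z50 [18. 22. 25.] rgb [148. 149. 149.]
10 200 [365, 189, 55, 27, 1131] c [ 619. -298.] sz [ 59. 148.] a 6.2 z50 [37. 43. 47.] rgb [119. 122. 129.]
10 200 [339, 226, 18, 18, 256] c [ 527. -171.] sz [47. 44.] a 45.1 z50 [44. 74. 77.] rgb [173. 173. 170.]
10 200 [388, 231, 17, 14, 187] c [ 517. -304.] sz [37. 37.] a 68.0 z50 [37. 65. 95.] rgb [82. 64. 50.]
10 200 [275, 263, 21, 21, 186] c [423.  -3.] sz [53. 53.] a 89.7 z50 [23. 72. 86.] rgb [116. 122. 123.]
10 200 [323, 265, 47, 28, 578] c [ 404. -168.] sz [ 36. 130.] a 22.0 z50 [25. 33. 38.] rgb [ 98.  97. 100.]
10 200 [477, 264, 17, 11, 70] c [ 432. -559.] sz [14. 50.] a 24.1 z50 [14. 22. 26.] rgb [146. 118.  78.]
10 200 [412, 268, 27, 11, 134] c [ 420. -391.] sz [74. 28.] a 89.7 z50 [12. 32. 36.] rgb [159. 129.  86.]
10 200 [366, 309, 40, 43, 598] c [ 264. -276.] sz [131.  36.] a 41.9 z50 [25. 33. 38.] rgb [178. 163.  32.]

68 95 [166, 208, 40, 50, 719] c [534. 269.] sz [ 78. 130.] a 67.3 z50 [72. 80. 93.] rgb [146. 124.  99.]
68 95 [213, 226, 34, 50, 464] c [486. 147.] sz [ 47. 130.] a 68.0 z50 [71. 75. 83.] rgb [147. 117.  77.]
25 60 [416, 270, 21, 7, 104] c [ 420. -388.] sz [56. 14.] a 85.8 z50 [30. 33. 37.] rgb [168. 139.  94.]
```

The picture shows the following:
- **Case:** at (210,240), with the catch on its left. The peg is at (167,247), so the catch is open.
- **Eyepiece candidates:** black and steel at (346,279), and yellow at (385,330), which is the look-alike. I choose (346,279).
- **Cover candidates:** large at (424,273) and small at (482,270). I choose the large one.
- **Slide box:** (315,195). The white object in the red tray at (367,120) and the pencil case at (393,202) are not meant.

Next I fit the case and the cover, and work out the first moves.

```bash
cat >> h.py <<'E'
def plan(x,y,z,yawdeg,s=None):
    """rows to go from the present pose to the target, in tool axes (m, rad)"""
    s=s or state(); p=s["eef_pos"]; a=s["tcp_rot"][2]
    d=np.array([x,y,z])-p; r=(a-np.radians(yawdeg)+np.pi)%(2*np.pi)-np.pi
    t=[d[0]*np.cos(a)+d[1]*np.sin(a), d[0]*np.sin(a)-d[1]*np.cos(a), -d[2]]
    print("t",round(s["t"],2),"at",rnd(p),"yaw",round(np.degrees(a),1),"-> slide",rnd(np.array(t)/1000,4),"roll",round(r,3),"rows",round(max(np.linalg.norm(d)/62.5,abs(r)/.187),1))
def rects(W,C,lo,hi,reg,minpx=40,colour=None):
    z=W[...,2];x0,x1,y0,y1=reg
    m=(z>lo)&(z<hi)&(W[...,0]>x0)&(W[...,0]<x1)&(W[...,1]>y0)&(W[...,1]<y1)
    if colour is not None: m&=colour
    n,l,st,_=cv2.connectedComponentsWithStats(m.astype(np.uint8))
    for i in range(1,n):
        if st[i,4]<minpx: continue
        p=W[l==i]; r=cv2.minAreaRect(p[:,:2].astype(np.float32))
        print((lo,hi),"px",st[i].tolist(),"c",rnd(r[0]),"sz",rnd(r[1]),"a",round(r[2],1),"z",rnd(np.percentile(p[:,2],[10,50,90])),"rgb",rnd(C[l==i].mean(0),0))
E
python3 - <<'E'
from h import *
d=np.load("/tmp/top.npz");W=d["W"];C=d["c"].astype(int)
br=(C[...,0]-C[...,2]>35)
rects(W,C,30,100,(380,650,80,330),100,br)
rects(W,C,-5,60,(330,520,-650,-300),100,br)
plan(500,205,300,67.6)
E
```

```text
(30, 100) px [171, 208, 77, 68, 1672] c [508.7, 205.2] sz [173.9, 130.0] a 68.5 z [45.1, 71.7, 81.6] rgb [134.0, 105.0, 70.0]
(-5, 60) px [461, 249, 43, 41, 957] c [429.3, -556.3] sz [79.6, 100.1] a 32.6 z [2.1, 5.6, 10.3] rgb [147.0, 105.0, 65.0]
(-5, 60) px [398, 252, 52, 43, 1976] c [418.6, -389.3] sz [144.6, 112.4] a 85.7 z [3.8, 7.9, 12.4] rgb [145.0, 103.0, 62.0]
t 1.3 at [271.8, 562.8, 214.7] yaw 154.2 -> slide [-0.3611, -0.223, -0.0853] roll 1.512 rows 8.1
```

Request:
step_arm --increments '[{"slide": [-0.047, -0.029, -0.011], "roll": 0.18}, {"slide": [-0.094, -0.058, -0.022], "roll": 0.36}, {"slide": [-0.141, -0.087, -0.033], "roll": 0.54}, {"slide": [-0.188, -0.116, -0.044], "roll": 0.72}, {"slide": [-0.235, -0.145, -0.055], "roll": 0.9}]'

```text
t: 1.92
eef_pos: [421.0, 328.6, 270.2]
tcp_rot: [3.141, -0.0, 1.786]
ft_force: [0.8, 0.3, 0.4]
opening: 1.0
grip_force: 0.0
```

```bash
python3 - <<'E'
from h import *
plan(500,205,300,67.6)
E
```

```text
t 1.93 at [421.0, 328.6, 270.2] yaw 102.3 -> slide [-0.1376, 0.0507, -0.0298] roll 0.606 rows 3.2
```

Request:
step_arm --increments '[{"slide": [-0.035, 0.013, -0.008], "roll": 0.16}, {"slide": [-0.07, 0.026, -0.016], "roll": 0.32}, {"slide": [-0.105, 0.039, -0.024], "roll": 0.46}, {"slide": [-0.138, 0.051, -0.03], "roll": 0.6}, {"slide": [-0.138, 0.051, -0.03], "roll": 0.6}]'

```text
t: 2.55
eef_pos: [501.3, 205.1, 300.0]
tcp_rot: [3.141, -0.0, 1.188]
ft_force: [0.1, 0.6, -0.7]
opening: 0.998
grip_force: 0.0
```

```bash
python3 - <<'E'
from h import *
c=cam("wrist"); W=cloud(c); C=c["color"].astype(int); save(c,"w_case.png")
np.savez("/tmp/wcase.npz",W=W,c=C)
br=(C[...,0]-C[...,2]>25)
rects(W,C,30,100,(350,700,50,400),400,br)
rects(W,C,77,86,(350,700,50,400),150)
rects(W,C,69,77,(350,700,50,400),150)
rects(W,C,86,99,(350,700,50,400),150)
rects(W,C,105,140,(350,700,50,400),50)
rects(W,C,0,15,(350,700,50,400),150,br)
for t in["case","case_channel","case_seat","catch_peg"]:
    for r in mark_of("wrist",t)[:2]:
        u,v=np.round(r["uv"]).astype(int);print(t,r["confidence"],u,v,rnd(W[min(v,479),min(u,639)]))
plan(411,-180,200,112)
E
```

```text
(30, 100) px [263, 114, 134, 165, 10219] c [508.3, 205.0] sz [171.1, 132.7] a 68.7 z [46.2, 72.6, 81.1] rgb [145.0, 113.0, 72.0]
(77, 86) px [263, 114, 134, 35, 1292] c [533.2, 269.9] sz [32.1, 132.0] a 68.6 z [80.0, 81.2, 82.8] rgb [138.0, 97.0, 59.0]
(77, 86) px [269, 256, 123, 23, 939] c [481.5, 136.4] sz [23.8, 132.4] a 68.7 z [79.1, 80.9, 82.0] rgb [129.0, 91.0, 57.0]
(69, 77) px [269, 131, 28, 40, 1039] c [482.4, 269.0] sz [39.4, 26.6] a 68.0 z [72.2, 73.2, 74.3] rgb [181.0, 148.0, 94.0]
(69, 77) px [363, 130, 27, 40, 1035] c [570.6, 234.6] sz [39.5, 26.3] a 68.5 z [72.0, 73.1, 74.2] rgb [182.0, 148.0, 94.0]
(69, 77) px [270, 234, 121, 39, 1978] c [486.5, 149.6] sz [41.6, 131.7] a 68.3 z [71.8, 73.1, 74.3] rgb [164.0, 133.0, 86.0]
(86, 99) px [270, 91, 108, 33, 1680] c [535.7, 292.1] sz [16.7, 104.1] a 76.5 z [90.9, 92.1, 93.8] rgb [151.0, 153.0, 158.0]
(105, 140) px [266, 105, 17, 16, 214] c [493.4, 302.7] sz [13.1, 12.4] a 21.3 z [120.2, 124.0, 125.0] rgb [128.0, 129.0, 133.0]
(0, 15) px [278, 130, 102, 124, 7874] c [506.5, 200.5] sz [150.1, 120.7] a 68.8 z [6.0, 7.1, 8.4] rgb [130.0, 89.0, 51.0]
case 0.73 329 192 [507.0, 201.9, 7.9]
case_channel 0.58 328 191 [506.3, 203.2, 6.1]
case_seat 0.58 333 202 [506.9, 188.3, 6.6]
case_seat 0.15 329 193 [506.5, 200.6, 7.2]
catch_peg 0.66 276 112 [496.0, 302.4, 125.6]
t 2.8 at [499.8, 207.3, 299.5] yaw 68.4 -> slide [-0.3928, 0.0601, 0.0995] roll -0.761 rows 6.6
```

View pics/w_case.png

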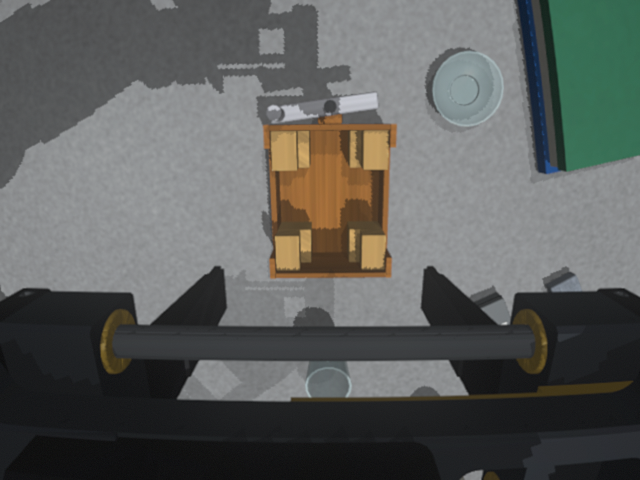

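The case floor fits at 150x120.7, centre (506.5,200.5), case yaw -21.3°, and the catch is open at about 1.7 rad. In the picture the case is at (329,195) with the peg at (276,112). Next I go to the eyepiece.

Request:
step_arm --increments '[{"slide": [-0.059, 0.009, 0.01], "roll": -0.12}, {"slide": [-0.118, 0.018, 0.02], "roll": -0.24}, {"slide": [-0.177, 0.027, 0.03], "roll": -0.36}, {"slide": [-0.236, 0.036, 0.04], "roll": -0.48}, {"slide": [-0.295, 0.045, 0.05], "roll": -0.6}]'

```text
t: 3.42
eef_pos: [432.4, -85.0, 249.5]
tcp_rot: [3.141, 0.0, 1.798]
ft_force: [1.0, 0.1, -0.9]
opening: 0.998
grip_force: 0.0
```

```bash
python3 - <<'E'
from h import *
c=cam("wrist"); W=cloud(c); C=c["color"].astype(int); save(c,"w_eye.png")
rects(W,C,12,60,(300,520,-280,-60),200)
rects(W,C,12,100,(350,700,-280,60),300)
print(rnd(W[240,320]))
plan(405,-167,150,112)
E
```

```text
(12, 60) px [254, 207, 54, 119, 3716] c [404.6, -167.4] sz [36.2, 130.9] a 21.4 z [24.8, 33.0, 35.5] rgb [90.0, 91.0, 94.0]
(12, 60) px [368, 272, 24, 43, 530] c [511.4, -168.6] sz [39.5, 11.8] a 78.9 z [18.1, 40.3, 50.7] rgb [83.0, 89.0, 89.0]
(12, 100) px [303, 84, 67, 68, 2234] c [423.5, -2.1] sz [54.8, 55.2] a 52.2 z [26.7, 68.5, 84.4] rgb [115.0, 125.0, 126.0]
(12, 100) px [467, 173, 85, 127, 6598] c [642.0, -80.8] sz [62.6, 140.7] a 4.4 z [19.5, 21.0, 22.1] rgb [147.0, 150.0, 151.0]
(12, 100) px [254, 207, 54, 119, 3716] c [404.6, -167.4] sz [36.2, 130.9] a 21.4 z [24.8, 33.0, 35.5] rgb [90.0, 91.0, 94.0]
(12, 100) px [368, 272, 51, 54, 2122] c [526.6, -166.0] sz [46.3, 36.3] a 17.0 z [26.9, 70.0, 74.6] rgb [146.0, 151.0, 147.0]
(12, 100) px [410, 360, 53, 37, 1560] c [612.5, -254.2] sz [55.9, 49.8] a 8.5 z [34.6, 42.4, 44.0] rgb [112.0, 118.0, 126.0]
[439.2, -134.1, -1.3]
t 3.48 at [430.9, -90.0, 248.3] yaw 103.5 -> slide [-0.0688, -0.0431, 0.0983] roll -0.149 rows 2.0
```

View pics/w_eye.png

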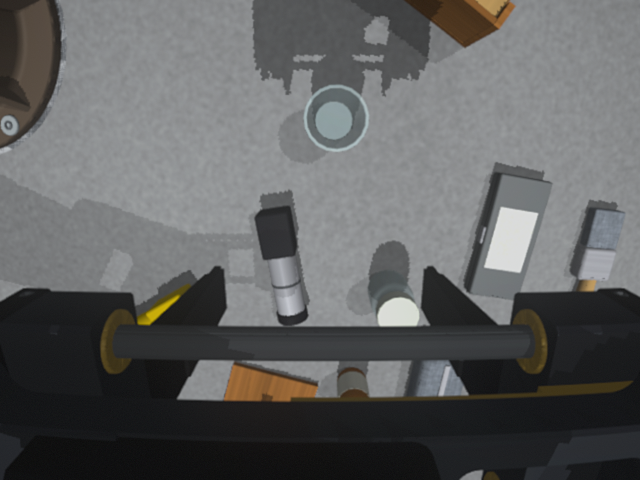

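The close view confirms it: the black and steel eyepiece is at (277,262), and the yellow one at (165,305) is left alone.

Request:
step_arm --increments '[{"slide": [-0.035, -0.022, 0.04], "roll": -0.07}, {"slide": [-0.069, -0.043, 0.08], "roll": -0.138}, {"slide": [-0.069, -0.043, 0.13], "roll": -0.138}, {"slide": [-0.069, -0.043, 0.17], "roll": -0.138}, {"slide": [-0.069, -0.043, 0.19], "roll": -0.138}]' --fingers 0.8

```text
t: 4.1
eef_pos: [405.7, -159.9, 57.8]
tcp_rot: [-3.14, -0.002, 1.931]
ft_force: [-0.3, -0.8, 0.2]
opening: 0.8
grip_force: 0.0
```

```bash
python3 - <<'E'
from h import *
plan(404.8,-167,4,111.4)
E
```

```text
t 4.1 at [405.7, -159.9, 57.8] yaw 110.6 -> slide [-0.0063, -0.0033, 0.0538] roll -0.013 rows 0.9
```

Request:
step_arm --increments '[{"slide": [-0.006, -0.003, 0.0], "roll": -0.013}, {"slide": [-0.006, -0.003, 0.025], "roll": -0.013}, {"slide": [-0.006, -0.003, 0.045], "roll": -0.013}, {"slide": [-0.006, -0.003, 0.053], "roll": -0.013}, {"slide": [-0.006, -0.003, 0.053], "roll": -0.013}]'

```text
t: 4.72
eef_pos: [405.7, -167.5, 7.0]
tcp_rot: [3.141, 0.0, 1.943]
ft_force: [-0.3, -0.2, 0.9]
opening: 0.801
grip_force: 0.0
```

```bash
python3 - <<'E'
from h import *
plan(404.8,-167,4,111.4)
E
```

```text
t 4.72 at [405.7, -167.5, 7.0] yaw 111.3 -> slide [0.0008, -0.0007, 0.003] roll -0.001 rows 0.1
```

Request:
step_arm --increments '[{"slide": [0, 0, 0.003], "roll": 0}, {"slide": [0, 0, 0.003], "roll": 0}, {"slide": [0, 0, 0.003], "roll": 0}, {"slide": [0, 0, 0.003], "roll": 0}, {"slide": [0, 0, 0.003], "roll": 0}]' --fingers 0.0

```text
t: 5.35
eef_pos: [405.5, -167.5, 3.7]
tcp_rot: [3.141, 0.0, 1.943]
ft_force: [0.9, -0.2, 0.5]
opening: 0.329
grip_force: 23.8
```

Request:
step_arm --increments '[{"slide": [0, 0, 0], "roll": 0}, {"slide": [0, 0, -0.03], "roll": 0}, {"slide": [0, 0, -0.08], "roll": 0}, {"slide": [0, 0, -0.14], "roll": 0}, {"slide": [0, 0, -0.18], "roll": 0}]'

```text
t: 5.98
eef_pos: [405.4, -167.5, 186.0]
tcp_rot: [3.14, 0.001, 1.943]
ft_force: [0.7, 0.3, -3.3]
opening: 0.328
grip_force: 30.0
```

```bash
python3 - <<'E'
from h import *
s=state();print(s["opening"],s["grip_force"],s["ft_force"])
plan(506.5,200.5,150,68.7)
E
```

```text
0.3284709615922812 29.993578791618347 [ 0.6809583   0.32929505 -3.31744874]
t 5.97 at [405.4, -167.5, 186.0] yaw 111.3 -> slide [0.306, 0.2279, 0.036] roll 0.744 rows 6.1
```

Request:
step_arm --increments '[{"slide": [0.035, 0.026, 0], "roll": 0.09}, {"slide": [0.085, 0.063, 0], "roll": 0.21}, {"slide": [0.135, 0.1, 0], "roll": 0.33}, {"slide": [0.185, 0.137, 0], "roll": 0.45}, {"slide": [0.235, 0.174, 0], "roll": 0.57}]'

```text
t: 6.6
eef_pos: [482.1, 116.8, 183.5]
tcp_rot: [-3.141, 0.0, 1.369]
ft_force: [0.7, -1.3, -3.5]
opening: 0.332
grip_force: 30.0
```

```bash
python3 - <<'E'
from h import *
plan(506.5,200.5,120,68.7)
E
```

```text
t 6.6 at [482.1, 116.8, 183.5] yaw 78.4 -> slide [0.0869, 0.0071, 0.0635] roll 0.17 rows 1.7
```

Request:
step_arm --increments '[{"slide": [0.04, 0.003, 0.02], "roll": 0.09}, {"slide": [0.078, 0.006, 0.04], "roll": 0.17}, {"slide": [0.083, 0.006, 0.05], "roll": 0.17}, {"slide": [0.083, 0.006, 0.055], "roll": 0.17}, {"slide": [0.083, 0.006, 0.055], "roll": 0.17}]'

```text
t: 7.22
eef_pos: [504.1, 194.0, 128.6]
tcp_rot: [-3.141, 0.0, 1.202]
ft_force: [-0.1, -0.2, -3.2]
opening: 0.33
grip_force: 30.0
```

```bash
python3 - <<'E'
from h import *
c=cam("wrist");save(c,"w_in.png");W=cloud(c);C=c["color"].astype(int)
rects(W,C,95,180,(350,700,50,400),100,(C.max(-1)<160))
plan(506.5,200.5,11,68.7)
E
```

```text
(95, 180) px [313, 55, 24, 25, 450] c [541.8, 290.9] sz [11.6, 11.4] a 70.7 z [95.4, 96.1, 97.1] rgb [94.0, 98.0, 101.0]
(95, 180) px [196, 57, 44, 39, 674] c [493.8, 302.7] sz [13.8, 13.8] a 66.6 z [100.2, 117.9, 124.5] rgb [109.0, 110.0, 113.0]
(95, 180) px [256, 151, 136, 175, 17328] c [514.0, 219.6] sz [74.9, 50.4] a 68.2 z [154.3, 159.7, 161.0] rgb [54.0, 52.0, 53.0]
(95, 180) px [289, 361, 70, 37, 363] c [490.4, 158.6] sz [32.4, 34.3] a 68.1 z [146.4, 151.1, 156.3] rgb [131.0, 131.0, 132.0]
t 7.28 at [504.3, 194.0, 129.0] yaw 68.9 -> slide [0.0068, -0.0003, 0.118] roll 0.003 rows 1.9
```

View pics/w_in.png

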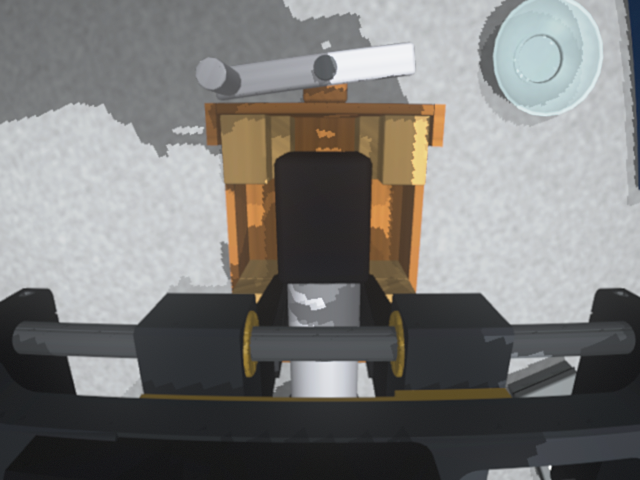

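The eyepiece hangs level over the channel, with its housing at (323,215) and the case mouth around it. I move it forward 7 mm and lower it.

Request:
step_arm --increments '[{"slide": [0.007, 0, 0.01], "roll": 0.003}, {"slide": [0.007, 0, 0.035], "roll": 0.003}, {"slide": [0.007, 0, 0.06], "roll": 0.003}, {"slide": [0.007, 0, 0.08], "roll": 0.003}, {"slide": [0.007, 0, 0.09], "roll": 0.003}]'

```text
t: 7.9
eef_pos: [506.7, 201.3, 37.6]
tcp_rot: [-3.141, 0.0, 1.199]
ft_force: [0.1, 0.6, -2.1]
opening: 0.333
grip_force: 30.0
```

Request:
step_arm --increments '[{"slide": [0, 0, 0.01], "roll": 0}, {"slide": [0, 0, 0.018], "roll": 0}, {"slide": [0, 0, 0.022], "roll": 0}, {"slide": [0, 0, 0.024], "roll": 0}, {"slide": [0, 0, 0.024], "roll": 0}]'

```text
t: 8.52
eef_pos: [506.9, 201.4, 14.8]
tcp_rot: [3.141, -0.0, 1.2]
ft_force: [0.5, 0.2, -2.8]
opening: 0.332
grip_force: 30.0
```

```bash
python3 - <<'E'
from h import *
plan(506.5,200.5,11.7,68.7)
E
```

```text
t 8.53 at [506.9, 201.4, 14.8] yaw 68.7 -> slide [-0.001, -0.0001, 0.0031] roll 0.001 rows 0.1
```

Request:
step_arm --increments '[{"slide": [0, 0, 0.0015], "roll": 0}, {"slide": [0, 0, 0.003], "roll": 0}, {"slide": [0, 0, 0.003], "roll": 0}]'

```text
t: 8.9
eef_pos: [506.9, 201.4, 11.7]
tcp_rot: [3.141, -0.0, 1.2]
ft_force: [-0.1, 0.6, -0.8]
opening: 0.334
grip_force: 30.0
```

Request:
step_arm --increments '[{"slide": [0, 0, 0], "roll": 0}, {"slide": [0, 0, 0], "roll": 0}, {"slide": [0, 0, 0], "roll": 0}, {"slide": [0, 0, 0], "roll": 0}]' --fingers 0.55

```text
t: 9.4
eef_pos: [506.9, 201.4, 11.7]
tcp_rot: [3.142, -0.0, 1.2]
ft_force: [-0.5, -1.0, -0.1]
opening: 0.547
grip_force: 0.0
```

Request:
step_arm --increments '[{"slide": [0, 0, -0.02], "roll": 0}, {"slide": [0, 0, -0.07], "roll": 0}, {"slide": [0, 0, -0.13], "roll": 0}, {"slide": [0, 0, -0.19], "roll": 0}, {"slide": [-0.02, 0, -0.23], "roll": 0}]'

```text
t: 10.02
eef_pos: [499.9, 183.2, 244.5]
tcp_rot: [3.139, -0.002, 1.201]
ft_force: [0.4, -0.7, -0.9]
opening: 0.547
grip_force: 0.0
```

```bash
python3 - <<'E'
from h import *
c=cam("wrist");W=cloud(c);C=c["color"].astype(int)
a=np.radians(-21.3);R=np.array([[np.cos(a),-np.sin(a)],[np.sin(a),np.cos(a)]])
L=W.copy();L[...,:2]=(W[...,:2]-[506.5,200.5])@R   # case frame
np.savez("/tmp/in1.npz",L=L,c=C)
dark=C.max(-1)<110
grey=(C.max(-1)-C.min(-1)<22)
rects(L,C,25,60,(-60,60,-78,78),100,grey)
s=state();print(s["ft_force"],s["opening"])
plan(642,-80.8,200,94.4)
E
```

```text
(25, 60) px [304, 119, 38, 131, 4337] c [-0.2, 0.5] sz [35.0, 128.8] a 0.6 z [34.7, 41.4, 43.7] rgb [114.0, 112.0, 115.0]
[0.88366242 0.32238941 3.83913884] 0.547165661610675
t 10.07 at [500.2, 181.7, 248.5] yaw 68.8 -> slide [-0.1934, 0.2272, 0.0485] roll -0.447 rows 4.8
```

The eyepiece is home: centre (-0.2, 0.5) in the case frame, top at 44, and level. Next is the slide box.

Request:
step_arm --increments '[{"slide": [-0.039, 0.046, 0.006], "roll": -0.1}, {"slide": [-0.078, 0.092, 0.012], "roll": -0.2}, {"slide": [-0.117, 0.138, 0.018], "roll": -0.3}, {"slide": [-0.156, 0.184, 0.024], "roll": -0.4}, {"slide": [-0.193, 0.227, 0.03], "roll": -0.447}]' --fingers 0.9

```text
t: 10.7
eef_pos: [641.8, -81.4, 211.1]
tcp_rot: [-3.141, -0.0, 1.649]
ft_force: [-0.0, 1.0, 0.2]
opening: 0.897
grip_force: 0.0
```

```bash
python3 - <<'E'
from h import *
c=cam("wrist");W=cloud(c);C=c["color"].astype(int)
rects(W,C,12,60,(560,730,-200,30),300)
plan(642,-80.8,3,94.4)
E
```

```text
(12, 60) px [293, 133, 66, 143, 8893] c [642.6, -80.6] sz [61.9, 139.7] a 4.2 z [20.2, 21.2, 22.3] rgb [158.0, 162.0, 162.0]
t 10.75 at [643.9, -86.8, 209.8] yaw 94.4 -> slide [0.0062, -0.0015, 0.2068] roll 0.0 rows 3.3
```

Request:
step_arm --increments '[{"slide": [0.006, -0.001, 0.03], "roll": 0}, {"slide": [0.006, -0.001, 0.085], "roll": 0}, {"slide": [0.006, -0.001, 0.14], "roll": 0}, {"slide": [0.006, -0.001, 0.17], "roll": 0}, {"slide": [0.006, -0.001, 0.17], "roll": 0}]'

```text
t: 11.38
eef_pos: [638.5, -73.2, 39.3]
tcp_rot: [-3.137, -0.001, 1.647]
ft_force: [-0.4, 1.0, 0.2]
opening: 0.899
grip_force: 0.0
```

```bash
python3 - <<'E'
from h import *
plan(642.4,-80.7,2.5,94.3)
E
```

```text
t 11.38 at [638.5, -73.2, 39.3] yaw 94.3 -> slide [-0.0078, 0.0033, 0.0368] roll 0.001 rows 0.6
```

Request:
step_arm --increments '[{"slide": [-0.0078, 0.003, 0.0], "roll": 0}, {"slide": [-0.0078, 0.003, 0.02], "roll": 0}, {"slide": [-0.0078, 0.003, 0.032], "roll": 0}, {"slide": [-0.0078, 0.003, 0.036], "roll": 0}, {"slide": [-0.0078, 0.003, 0.036], "roll": 0}]'

```text
t: 12.0
eef_pos: [643.2, -80.9, 5.3]
tcp_rot: [-3.141, -0.0, 1.647]
ft_force: [0.7, -0.6, 0.6]
opening: 0.899
grip_force: 0.0
```

```bash
python3 - <<'E'
from h import *
plan(642.4,-80.7,2.5,94.3)
E
```

```text
t 12.0 at [643.2, -80.9, 5.3] yaw 94.4 -> slide [0.0003, -0.0008, 0.0028] roll 0.001 rows 0.0
```

Request:
step_arm --increments '[{"slide": [0, 0, 0.003], "roll": 0}, {"slide": [0, 0, 0.003], "roll": 0}, {"slide": [0, 0, 0.003], "roll": 0}, {"slide": [0, 0, 0.003], "roll": 0}]' --fingers 0.0

```text
t: 12.5
eef_pos: [643.5, -81.0, 2.8]
tcp_rot: [3.141, 0.0, 1.647]
ft_force: [-0.0, 0.1, 0.9]
opening: 0.63
grip_force: 30.0
```

Request:
step_arm --increments '[{"slide": [0, 0, 0], "roll": 0}, {"slide": [0, 0, -0.03], "roll": 0}, {"slide": [0, 0, -0.08], "roll": 0}, {"slide": [0, 0, -0.14], "roll": 0}, {"slide": [0, 0, -0.18], "roll": 0}]'

```text
t: 13.12
eef_pos: [643.4, -81.1, 185.1]
tcp_rot: [3.14, 0.0, 1.647]
ft_force: [0.3, -0.0, -2.9]
opening: 0.626
grip_force: 30.0
```

```bash
python3 - <<'E'
from h import *
s=state();print(s["opening"],s["grip_force"],s["ft_force"])
plan(506.5,200.5,182,68.7)
E
```

```text
0.626249974075381 29.995875656604767 [ 0.26515752 -0.02799369 -2.93583456]
t 13.12 at [643.4, -81.1, 185.1] yaw 94.4 -> slide [0.2911, -0.1152, 0.0031] roll 0.448 rows 5.0
```

Request:
step_arm --increments '[{"slide": [0.045, -0.018, 0], "roll": 0.08}, {"slide": [0.1, -0.04, 0], "roll": 0.18}, {"slide": [0.155, -0.062, 0], "roll": 0.27}, {"slide": [0.21, -0.083, 0], "roll": 0.36}, {"slide": [0.26, -0.103, 0], "roll": 0.448}]'

```text
t: 13.75
eef_pos: [519.5, 172.0, 182.5]
tcp_rot: [-3.141, 0.0, 1.196]
ft_force: [1.2, 0.9, -2.7]
opening: 0.628
grip_force: 30.0
```

```bash
python3 - <<'E'
from h import *
plan(506.5,200.5,110,68.7)
E
```

```text
t 13.75 at [519.5, 172.0, 182.5] yaw 68.5 -> slide [0.0218, -0.0226, 0.0725] roll -0.003 rows 1.3
```

Request:
step_arm --increments '[{"slide": [0.012, -0.012, 0.01], "roll": 0}, {"slide": [0.019, -0.02, 0.035], "roll": 0}, {"slide": [0.019, -0.02, 0.055], "roll": 0}, {"slide": [0.019, -0.02, 0.065], "roll": 0}, {"slide": [0.019, -0.02, 0.065], "roll": 0}]'

```text
t: 14.38
eef_pos: [509.2, 194.9, 117.0]
tcp_rot: [-3.141, 0.001, 1.199]
ft_force: [-0.1, 0.3, -2.9]
opening: 0.629
grip_force: 30.0
```

```bash
python3 - <<'E'
from h import *
c=cam("wrist");save(c,"w_box.png");W=cloud(c);C=c["color"].astype(int)
rects(W,C,128,150,(350,700,50,400),300)
plan(506.5,200.5,51,68.7)
E
```

```text
(128, 150) px [226, 138, 196, 188, 28295] c [520.1, 222.9] sz [81.2, 77.1] a 68.4 z [134.6, 135.5, 136.5] rgb [129.0, 131.0, 128.0]
(128, 150) px [259, 361, 129, 37, 4674] c [495.3, 160.1] sz [22.0, 60.1] a 69.0 z [134.8, 135.6, 136.3] rgb [157.0, 160.0, 159.0]
t 14.43 at [509.5, 195.0, 117.7] yaw 68.7 -> slide [0.004, -0.0048, 0.0667] roll -0.001 rows 1.1
```

View pics/w_box.png

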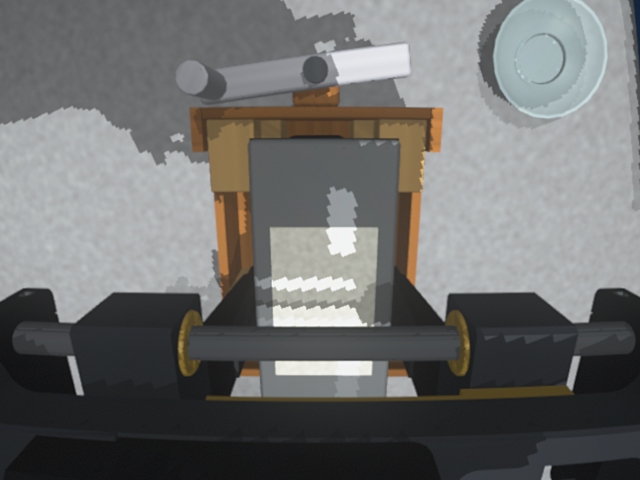

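The box hangs level over the case, its far edge at row 138 and the case wall at row 112. A small shift, then I lower it.

Request:
step_arm --increments '[{"slide": [0.004, -0.0048, 0.0], "roll": 0}, {"slide": [0.004, -0.0048, 0.02], "roll": 0}, {"slide": [0.004, -0.0048, 0.035], "roll": 0}, {"slide": [0.004, -0.0048, 0.035], "roll": 0}]'

```text
t: 14.92
eef_pos: [505.7, 200.8, 82.0]
tcp_rot: [-3.14, 0.001, 1.199]
ft_force: [-0.4, -0.3, -3.6]
opening: 0.631
grip_force: 30.0
```

```bash
python3 - <<'E'
from h import *
plan(506.5,200.5,51,68.7)
E
```

```text
t 14.93 at [505.7, 200.8, 82.0] yaw 68.7 -> slide [-0.0, 0.0008, 0.031] roll -0.0 rows 0.5
```

Aligned. I lower it to the step, release with a small opening and rise.

Request:
step_arm --increments '[{"slide": [0, 0.001, 0.01], "roll": 0}, {"slide": [0, 0.001, 0.02], "roll": 0}, {"slide": [0, 0.001, 0.027], "roll": 0}, {"slide": [0, 0.001, 0.031], "roll": 0}, {"slide": [0, 0.001, 0.031], "roll": 0}]'

```text
t: 15.55
eef_pos: [507.0, 200.5, 51.4]
tcp_rot: [-3.141, 0.0, 1.199]
ft_force: [0.2, 0.3, -3.0]
opening: 0.631
grip_force: 30.0
```

Request:
step_arm --increments '[{"slide": [0, 0, 0], "roll": 0}, {"slide": [0, 0, 0], "roll": 0}, {"slide": [0, 0, 0], "roll": 0}, {"slide": [0, 0, 0], "roll": 0}]' --fingers 0.78

```text
t: 16.05
eef_pos: [507.1, 200.5, 51.8]
tcp_rot: [3.141, -0.0, 1.199]
ft_force: [0.1, -0.4, 0.1]
opening: 0.783
grip_force: 0.0
```

Request:
step_arm --increments '[{"slide": [0, 0, -0.02], "roll": 0}, {"slide": [0, 0, -0.07], "roll": 0}, {"slide": [0, 0, -0.13], "roll": 0}, {"slide": [0, 0, -0.18], "roll": 0}, {"slide": [-0.02, 0, -0.2], "roll": 0}]'

```text
t: 16.68
eef_pos: [500.5, 182.3, 254.6]
tcp_rot: [3.138, -0.003, 1.2]
ft_force: [-0.8, -0.1, -1.3]
opening: 0.779
grip_force: 0.0
```

```bash
python3 - <<'E'
from h import *
c=cam("wrist");W=cloud(c);C=c["color"].astype(int)
a=np.radians(-21.3);R=np.array([[np.cos(a),-np.sin(a)],[np.sin(a),np.cos(a)]])
L=W.copy();L[...,:2]=(W[...,:2]-[506.5,200.5])@R
grey=(C.max(-1)-C.min(-1)<30)
rects(L,C,60,90,(-60,60,-78,78),100,grey)
plan(560,-200,230,85)
E
```

```text
(60, 90) px [289, 111, 68, 149, 9483] c [-0.6, 0.7] sz [140.7, 61.8] a 89.6 z [68.2, 69.3, 70.3] rgb [162.0, 164.0, 164.0]
(60, 90) px [279, 253, 105, 16, 514] c [9.1, -70.1] sz [10.2, 101.8] a 89.7 z [61.7, 70.5, 78.0] rgb [72.0, 57.0, 44.0]
t 16.73 at [499.8, 180.6, 255.8] yaw 68.7 -> slide [-0.3328, 0.1942, 0.0258] roll -0.284 rows 6.2
```

The slide box is home and level at (-0.6, 0.7) in the case frame. Next I go to the large cover.

Request:
step_arm --increments '[{"slide": [-0.056, 0.013, 0], "roll": -0.05}, {"slide": [-0.112, 0.026, 0], "roll": -0.1}, {"slide": [-0.168, 0.039, 0], "roll": -0.15}, {"slide": [-0.224, 0.052, 0], "roll": -0.2}, {"slide": [-0.28, 0.066, 0], "roll": -0.297}]' --fingers 0.6

```text
t: 17.35
eef_pos: [459.0, -104.6, 251.2]
tcp_rot: [-3.141, -0.0, 1.498]
ft_force: [1.6, 0.1, 0.3]
opening: 0.602
grip_force: 0.0
```

```bash
python3 - <<'E'
from h import *
plan(418.6,-375,250,85.7)
E
```

```text
t 17.35 at [459.0, -104.6, 251.2] yaw 85.8 -> slide [-0.2726, -0.0207, 0.0012] roll 0.003 rows 4.4
```

Request:
step_arm --increments '[{"slide": [-0.057, -0.005, 0], "roll": 0}, {"slide": [-0.115, -0.009, 0], "roll": 0}, {"slide": [-0.173, -0.013, 0], "roll": 0}, {"slide": [-0.23, -0.017, 0], "roll": 0}, {"slide": [-0.268, -0.021, 0], "roll": 0}]'

```text
t: 17.98
eef_pos: [417.8, -370.9, 250.8]
tcp_rot: [-3.141, -0.001, 1.494]
ft_force: [0.2, 1.0, 0.0]
opening: 0.601
grip_force: 0.0
```

```bash
python3 - <<'E'
from h import *
c=cam("wrist");save(c,"w_cov.png");W=cloud(c);C=c["color"].astype(int)
br=(C[...,0]-C[...,2]>25)
rects(W,C,3,60,(330,510,-490,-290),300,br)
rects(W,C,25,60,(330,510,-490,-290),100,br)
plan(419,-389,11,85.7)
E
```

```text
(3, 60) px [274, 150, 105, 125, 12562] c [419.0, -389.4] sz [141.9, 112.3] a 86.2 z [6.1, 7.1, 8.5] rgb [169.0, 117.0, 67.0]
(25, 60) px [406, 115, 13, 34, 156] c [505.0, -305.8] sz [30.8, 9.5] a 89.2 z [51.0, 56.5, 59.2] rgb [88.0, 65.0, 44.0]
(25, 60) px [320, 190, 14, 57, 758] c [419.0, -388.5] sz [59.4, 13.7] a 85.9 z [30.8, 32.7, 33.9] rgb [196.0, 160.0, 100.0]
t 18.02 at [417.3, -374.1, 250.6] yaw 85.6 -> slide [-0.0148, 0.0028, 0.2396] roll -0.003 rows 3.8
```

View pics/w_cov.png

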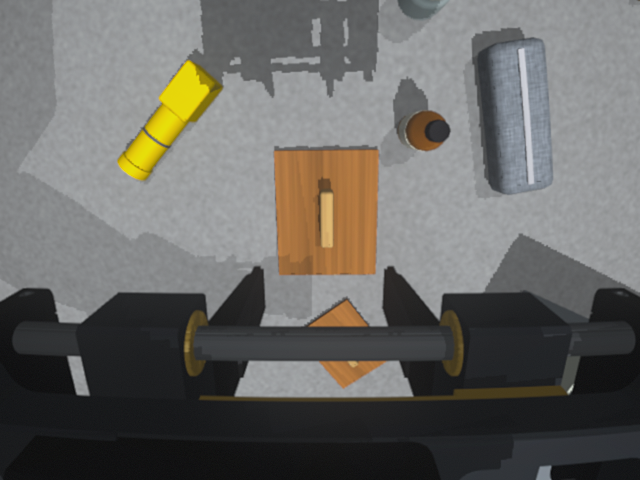

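The board fits at 142x112, centre (419,-389), so this is the right cover. In the picture it is at (326,212); the small one at (345,342) is not meant.

Request:
step_arm --increments '[{"slide": [-0.0145, 0.002, 0.03], "roll": -0.006}, {"slide": [-0.0145, 0.002, 0.08], "roll": -0.006}, {"slide": [-0.0145, 0.002, 0.13], "roll": -0.006}, {"slide": [-0.0145, 0.002, 0.18], "roll": -0.006}, {"slide": [-0.0145, 0.002, 0.18], "roll": -0.006}]' --fingers 0.4

```text
t: 18.65
eef_pos: [418.3, -381.6, 68.5]
tcp_rot: [-3.137, -0.005, 1.502]
ft_force: [-1.0, -0.3, 0.3]
opening: 0.401
grip_force: 0.0
```

```bash
python3 - <<'E'
from h import *
plan(419,-389,12,86)
c=cam("wrist");print(rnd(np.linalg.inv(np.array(c["camera_from_world"]))[:3,3]))
E
```

```text
t 18.65 at [418.3, -381.6, 68.5] yaw 86.0 -> slide [-0.0073, 0.0012, 0.0565] roll 0.001 rows 0.9
[424.0, -308.6, 238.2]
```

Request:
step_arm --increments '[{"slide": [-0.007, 0.001, 0.0], "roll": 0}, {"slide": [-0.007, 0.001, 0.025], "roll": 0}, {"slide": [-0.007, 0.001, 0.045], "roll": 0}, {"slide": [-0.007, 0.001, 0.053], "roll": 0}, {"slide": [-0.007, 0.001, 0.053], "roll": 0}]'

```text
t: 19.32
eef_pos: [420.3, -390.9, 19.5]
tcp_rot: [3.141, 0.001, 1.502]
ft_force: [-0.2, 0.2, 0.1]
opening: 0.401
grip_force: 0.0
```

```bash
python3 - <<'E'
from h import *
plan(419,-389,11,86)
E
```

```text
t 19.32 at [420.3, -390.9, 19.5] yaw 86.0 -> slide [0.0018, -0.0014, 0.0085] roll 0.001 rows 0.1
```

Request:
step_arm --increments '[{"slide": [0.0015, -0.0012, 0.006], "roll": 0}, {"slide": [0.0015, -0.0012, 0.008], "roll": 0}, {"slide": [0.0015, -0.0012, 0.008], "roll": 0}]'

```text
t: 19.7
eef_pos: [418.9, -388.8, 10.7]
tcp_rot: [3.141, -0.0, 1.502]
ft_force: [0.1, 0.7, 0.0]
opening: 0.398
grip_force: 0.0
```

Request:
step_arm --increments '[{"slide": [0, 0, 0], "roll": 0}, {"slide": [0, 0, 0], "roll": 0}, {"slide": [0, 0, 0], "roll": 0}, {"slide": [0, 0, 0], "roll": 0}, {"slide": [0, 0, 0], "roll": 0}]' --fingers 0.0

```text
t: 20.32
eef_pos: [418.9, -388.8, 10.6]
tcp_rot: [3.141, -0.0, 1.502]
ft_force: [0.8, 0.4, 0.7]
opening: 0.145
grip_force: 30.0
```

Request:
step_arm --increments '[{"slide": [0, 0, -0.01], "roll": 0}, {"slide": [0, 0, -0.04], "roll": 0}, {"slide": [0, 0, -0.1], "roll": 0}, {"slide": [0, 0, -0.15], "roll": 0}, {"slide": [0, 0, -0.19], "roll": 0}]'

```text
t: 20.95
eef_pos: [418.7, -388.7, 203.4]
tcp_rot: [3.14, 0.001, 1.502]
ft_force: [0.5, 0.0, -1.5]
opening: 0.144
grip_force: 30.0
```

```bash
python3 - <<'E'
from h import *
s=state();print(s["opening"],s["grip_force"],s["ft_force"])
plan(506.5,200.5,200,68.7)
E
```

```text
0.14415662692527859 29.999603927135468 [ 0.54063746  0.009371   -1.5279857 ]
t 20.95 at [418.7, -388.7, 203.4] yaw 86.0 -> slide [0.5938, 0.047, 0.0034] roll 0.303 rows 9.5
```

Request:
step_arm --increments '[{"slide": [0.05, 0.004, 0], "roll": 0}, {"slide": [0.105, 0.008, 0], "roll": 0}, {"slide": [0.16, 0.012, 0], "roll": 0}, {"slide": [0.215, 0.016, 0], "roll": 0}, {"slide": [0.27, 0.02, 0], "roll": 0}]'

```text
t: 21.58
eef_pos: [457.2, -119.0, 201.2]
tcp_rot: [3.141, 0.0, 1.501]
ft_force: [-0.0, 0.7, -1.6]
opening: 0.144
grip_force: 30.0
```

Request:
step_arm --increments '[{"slide": [0.056, 0.005, 0], "roll": 0.06}, {"slide": [0.112, 0.01, 0], "roll": 0.12}, {"slide": [0.168, 0.015, 0], "roll": 0.18}, {"slide": [0.224, 0.02, 0], "roll": 0.24}, {"slide": [0.28, 0.025, 0], "roll": 0.303}]'

```text
t: 22.2
eef_pos: [501.4, 158.7, 201.3]
tcp_rot: [3.141, -0.0, 1.197]
ft_force: [1.1, -1.4, -0.8]
opening: 0.15
grip_force: 30.0
```

```bash
python3 - <<'E'
from h import *
plan(506.5,200.5,120,68.7)
E
```

```text
t 22.2 at [501.4, 158.7, 201.3] yaw 68.6 -> slide [0.0408, -0.0105, 0.0813] roll -0.002 rows 1.5
```

Request:
step_arm --increments '[{"slide": [0.02, -0.005, 0.01], "roll": 0}, {"slide": [0.034, -0.008, 0.03], "roll": 0}, {"slide": [0.036, -0.009, 0.045], "roll": 0}, {"slide": [0.036, -0.009, 0.045], "roll": 0}, {"slide": [0.036, -0.009, 0.045], "roll": 0}]'

```text
t: 22.82
eef_pos: [506.6, 192.9, 156.1]
tcp_rot: [3.141, -0.0, 1.198]
ft_force: [0.6, -0.0, -1.2]
opening: 0.144
grip_force: 30.0
```

```bash
python3 - <<'E'
from h import *
c=cam("wrist");save(c,"w_cov2.png");W=cloud(c);C=c["color"].astype(int)
a=np.radians(-21.3);R=np.array([[np.cos(a),-np.sin(a)],[np.sin(a),np.cos(a)]])
L=W.copy();L[...,:2]=(W[...,:2]-[506.5,200.5])@R
br=(C[...,0]-C[...,2]>25)
rects(L,C,135,160,(-100,100,-120,120),200,br)
plan(506.5,200.5,84.6,68.7)
E
```

```text
(135, 160) px [199, 138, 250, 155, 33907] c [2.5, 26.1] sz [74.5, 112.3] a 90.0 z [151.8, 152.6, 153.4] rgb [132.0, 91.0, 53.0]
(135, 160) px [298, 361, 52, 37, 1372] c [2.3, -61.0] sz [27.6, 24.0] a 1.1 z [151.9, 152.6, 153.4] rgb [158.0, 107.0, 57.0]
t 22.88 at [506.6, 193.0, 156.3] yaw 68.6 -> slide [0.0069, -0.0029, 0.0717] roll -0.001 rows 1.2
```

View pics/w_cov2.png

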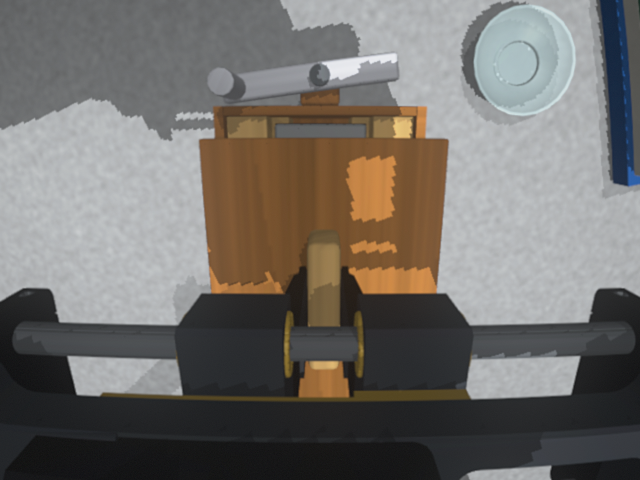

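The board is level and square (far edge at row 138) and needs about 7 mm forward and 3 mm across. Then I lower it.

Request:
step_arm --increments '[{"slide": [0.0072, -0.0027, 0.0], "roll": 0}, {"slide": [0.0072, -0.0027, 0.01], "roll": 0}, {"slide": [0.0072, -0.0027, 0.03], "roll": 0}, {"slide": [0.0072, -0.0027, 0.045], "roll": 0}, {"slide": [0.0072, -0.0027, 0.045], "roll": 0}]'

```text
t: 23.5
eef_pos: [505.9, 201.2, 109.5]
tcp_rot: [-3.14, 0.001, 1.199]
ft_force: [1.0, -0.5, -1.3]
opening: 0.145
grip_force: 30.0
```

```bash
python3 - <<'E'
from h import *
c=cam("wrist");W=cloud(c);C=c["color"].astype(int)
a=np.radians(-21.3);R=np.array([[np.cos(a),-np.sin(a)],[np.sin(a),np.cos(a)]])
L=W.copy();L[...,:2]=(W[...,:2]-[506.5,200.5])@R
br=(C[...,0]-C[...,2]>25)
rects(L,C,98,120,(-100,100,-120,120),200,br)
plan(506.5,200.5,84.6,68.7)
E
```

```text
(98, 120) px [199, 138, 250, 155, 34042] c [-1.2, 33.6] sz [74.5, 112.1] a 90.0 z [105.1, 105.9, 106.7] rgb [133.0, 92.0, 54.0]
(98, 120) px [298, 361, 52, 37, 1373] c [-1.0, -53.8] sz [23.7, 27.7] a 89.9 z [105.3, 106.0, 106.8] rgb [160.0, 109.0, 58.0]
t 23.55 at [506.3, 201.3, 110.2] yaw 68.7 -> slide [-0.0007, 0.0005, 0.0256] roll -0.0 rows 0.4
```

Request:
step_arm --increments '[{"slide": [0, 0.001, 0.008], "roll": 0}, {"slide": [0, 0.001, 0.016], "roll": 0}, {"slide": [0, 0.001, 0.022], "roll": 0}, {"slide": [0, 0.001, 0.025], "roll": 0}, {"slide": [0, 0.001, 0.025], "roll": 0}]'

```text
t: 24.18
eef_pos: [507.3, 201.0, 85.4]
tcp_rot: [-3.141, 0.0, 1.199]
ft_force: [0.4, 0.2, -1.5]
opening: 0.143
grip_force: 30.0
```

```bash
python3 - <<'E'
from h import *
s=state();print(s["ft_force"]);plan(506.5,200.5,84.6,68.7)
E
```

```text
[ 0.35362128  0.19104795 -1.45300726]
t 24.18 at [507.3, 201.0, 85.4] yaw 68.7 -> slide [-0.0007, -0.0006, 0.0008] roll -0.0 rows 0.0
```

Request:
step_arm --increments '[{"slide": [0, 0, 0.0008], "roll": 0}, {"slide": [0, 0, 0.0008], "roll": 0}, {"slide": [0, 0, 0.0008], "roll": 0}, {"slide": [0, 0, 0.0008], "roll": 0}]' --fingers 0.35

```text
t: 24.68
eef_pos: [507.4, 201.0, 85.0]
tcp_rot: [3.141, -0.0, 1.199]
ft_force: [0.3, 0.3, 0.4]
opening: 0.349
grip_force: 0.0
```

Request:
step_arm --increments '[{"slide": [0, 0, -0.01], "roll": 0}, {"slide": [0, 0, -0.04], "roll": 0}, {"slide": [0, 0, -0.09], "roll": 0}, {"slide": [0, 0, -0.14], "roll": 0}, {"slide": [-0.01, 0, -0.17], "roll": 0}]'

```text
t: 25.3
eef_pos: [504.0, 191.9, 258.1]
tcp_rot: [3.139, -0.002, 1.199]
ft_force: [0.5, -0.3, -0.9]
opening: 0.352
grip_force: 0.0
```

```bash
python3 - <<'E'
from h import *
c=cam("wrist");W=cloud(c);C=c["color"].astype(int)
a=np.radians(-21.3);R=np.array([[np.cos(a),-np.sin(a)],[np.sin(a),np.cos(a)]])
L=W.copy();L[...,:2]=(W[...,:2]-[506.5,200.5])@R
br=(C[...,0]-C[...,2]>25)
rects(L,C,77,86,(-57.5,57.5,-73.5,73.5),200,br)
rects(L,C,95,125,(-30,30,-50,50),50,br)
rects(L,C,86,140,(-80,80,75,130),50)
m=(abs(L[...,0])<50)&(abs(L[...,1])<65)&(L[...,2]<90)&(L[...,2]>60)
p=L[m];A=np.c_[p[:,:2],np.ones(len(p))];print("plane",np.linalg.lstsq(A,p[:,2],rcond=None)[0])
print(state()["ft_force"]);plan(493,303,150,68.7)
E
```

```text
(77, 86) px [259, 122, 128, 152, 17101] c [0.2, 0.5] sz [141.6, 112.9] a 89.9 z [80.2, 81.1, 82.1] rgb [166.0, 113.0, 61.0]
(95, 125) px [315, 172, 17, 68, 1113] c [0.5, 0.6] sz [58.2, 13.8] a 89.7 z [105.1, 106.8, 107.9] rgb [199.0, 161.0, 101.0]
(86, 140) px [249, 74, 129, 36, 2593] c [-5.7, 96.6] sz [103.3, 16.8] a 7.5 z [90.9, 92.3, 122.6] rgb [133.0, 134.0, 138.0]
plane [-1.40376910e-03  1.76032117e-03  8.11290806e+01]
[ 1.02862322 -1.72924142  3.50676352]
t 25.35 at [504.4, 191.2, 261.0] yaw 68.7 -> slide [0.1, -0.0512, 0.111] roll 0.0 rows 2.5
```

The cover is home: (0.2, 0.5) in the case frame, level, top at 81 to 82. The catch stands at 1.70 rad. Next is the peg at (493.3, 302.8).

Request:
step_arm --increments '[{"slide": [0.04, -0.02, 0.02], "roll": 0}, {"slide": [0.08, -0.041, 0.05], "roll": 0}, {"slide": [0.1, -0.051, 0.09], "roll": 0}, {"slide": [0.1, -0.051, 0.1], "roll": 0}, {"slide": [0.1, -0.051, 0.1], "roll": 0}]'

```text
t: 25.98
eef_pos: [492.7, 302.8, 155.1]
tcp_rot: [-3.141, 0.0, 1.199]
ft_force: [-0.5, -0.4, 0.6]
opening: 0.352
grip_force: 0.0
```

```bash
python3 - <<'E'
from h import *
plan(493.3,302.8,98,68.7)
E
```

```text
t 25.98 at [492.7, 302.8, 155.1] yaw 68.7 -> slide [0.0002, 0.0006, 0.0571] roll -0.0 rows 0.9
```

Request:
step_arm --increments '[{"slide": [0, 0.0005, 0.02], "roll": 0}, {"slide": [0, 0.0005, 0.042], "roll": 0}, {"slide": [0, 0.0005, 0.054], "roll": 0}, {"slide": [0, 0.0005, 0.057], "roll": 0}, {"slide": [0, 0.0005, 0.057], "roll": 0}]'

```text
t: 26.6
eef_pos: [493.5, 303.1, 98.6]
tcp_rot: [3.141, -0.001, 1.198]
ft_force: [0.2, 0.1, 0.3]
opening: 0.348
grip_force: 0.0
```

Request:
step_arm --increments '[{"slide": [0, 0, 0], "roll": 0}, {"slide": [0, 0, 0], "roll": 0}, {"slide": [0, 0, 0], "roll": 0}, {"slide": [0, 0, 0], "roll": 0}]' --fingers 0.0

```text
t: 27.1
eef_pos: [493.9, 303.3, 98.2]
tcp_rot: [3.14, -0.001, 1.199]
ft_force: [6.3, -1.8, 0.4]
opening: 0.142
grip_force: 30.0
```

```bash
python3 - <<'E'
from h import *
plan(493.3,302.8,98,68.7)
p=state()["eef_pos"][:2]-[541.8,290.9]
a=np.radians(68.7); tx=p@[np.cos(a),np.sin(a)]; ty=p@[np.sin(a),-np.cos(a)]
th0=np.arctan2(-ty,tx);print("r",np.hypot(tx,ty),"th",th0)
for th in np.linspace(th0,-0.03,12)[1:]: print(round(th,2),rnd([.05*np.cos(th)-tx/1000,-.05*np.sin(th)-ty/1000],4))
E
```

```text
t 27.1 at [493.9, 303.3, 98.2] yaw 68.7 -> slide [-0.0006, -0.0003, 0.0002] roll -0.0 rows 0.0
r 49.51864158260353 th 1.6900442582192086
1.53 [0.0077, -0.0008]
1.38 [0.0155, 0.0001]
1.22 [0.023, 0.0022]
1.06 [0.0301, 0.0054]
0.91 [0.0366, 0.0097]
0.75 [0.0424, 0.015]
0.6 [0.0473, 0.0211]
0.44 [0.0511, 0.0279]
0.28 [0.0539, 0.0352]
0.13 [0.0555, 0.0429]
-0.03 [0.0559, 0.0507]
```

Request:
step_arm --increments '[{"slide": [0.0077, -0.0005, 0], "roll": 0}, {"slide": [0.0155, 0.0003, 0], "roll": 0}, {"slide": [0.023, 0.0023, 0], "roll": 0}, {"slide": [0.03, 0.0055, 0], "roll": 0}, {"slide": [0.0366, 0.0097, 0], "roll": 0}]'

```text
t: 27.72
eef_pos: [513.5, 334.6, 98.1]
tcp_rot: [-3.138, 0.001, 1.198]
ft_force: [-12.6, 4.4, 8.6]
opening: 0.141
grip_force: 30.0
```

Request:
step_arm --increments '[{"slide": [0.0058, 0.0053, 0], "roll": 0}, {"slide": [0.0107, 0.0114, 0], "roll": 0}, {"slide": [0.0145, 0.0182, 0], "roll": 0}, {"slide": [0.0173, 0.0255, 0], "roll": 0}, {"slide": [0.0189, 0.0332, 0], "roll": 0}]'

```text
t: 28.35
eef_pos: [552.8, 343.0, 98.3]
tcp_rot: [-3.141, -0.005, 1.199]
ft_force: [-1.6, 15.0, 1.4]
opening: 0.143
grip_force: 30.0
```

Request:
step_arm --increments '[{"slide": [0.0003, 0.0045, 0], "roll": 0}, {"slide": [0.0003, 0.0078, 0], "roll": 0}, {"slide": [0.0003, 0.0078, 0], "roll": 0}]'

```text
t: 28.72
eef_pos: [561.4, 339.2, 98.4]
tcp_rot: [3.14, -0.005, 1.199]
ft_force: [3.7, 12.6, 0.1]
opening: 0.14
grip_force: 30.0
```

```bash
python3 - <<'E'
from h import *
p=state()["eef_pos"][:2]-[541.8,290.9];a=np.radians(68.7)
tx=p@[np.cos(a),np.sin(a)]; ty=p@[np.sin(a),-np.cos(a)];print(np.hypot(tx,ty),np.arctan2(-ty,tx))
E
```

```text
52.15716685648504 -0.012971710492374328
```

Request:
step_arm --increments '[{"slide": [-0.002, 0.002, 0], "roll": 0}, {"slide": [-0.002, 0.002, 0], "roll": 0}]'

```text
t: 28.98
eef_pos: [561.5, 338.8, 98.4]
tcp_rot: [-3.141, -0.008, 1.199]
ft_force: [-1.2, 26.2, -1.1]
opening: 0.138
grip_force: 30.0
```

Request:
step_arm --increments '[{"slide": [0, 0, 0], "roll": 0}, {"slide": [0, 0, 0], "roll": 0}, {"slide": [0, 0, 0], "roll": 0}, {"slide": [0, 0, 0], "roll": 0}]' --fingers 0.35

```text
t: 29.48
eef_pos: [561.7, 333.9, 97.8]
tcp_rot: [-3.141, 0.0, 1.198]
ft_force: [0.4, -0.2, 0.5]
opening: 0.346
grip_force: 0.0
```

Request:
step_arm --increments '[{"slide": [0, 0, -0.01], "roll": 0}, {"slide": [0, 0, -0.04], "roll": 0}, {"slide": [0, 0, -0.09], "roll": 0}, {"slide": [-0.05, 0, -0.14], "roll": 0}, {"slide": [-0.1, 0, -0.17], "roll": 0}]'

```text
t: 30.1
eef_pos: [526.2, 243.3, 268.2]
tcp_rot: [3.14, -0.001, 1.2]
ft_force: [0.4, -0.2, 0.8]
opening: 0.348
grip_force: 0.0
```

Request:
step_arm --increments '[{"slide": [-0.03, 0, 0], "roll": 0}, {"slide": [-0.03, 0, 0], "roll": 0}, {"slide": [-0.03, 0, 0], "roll": 0}]'

```text
t: 30.48
eef_pos: [515.9, 216.4, 266.2]
tcp_rot: [3.141, -0.001, 1.199]
ft_force: [0.1, 0.2, 0.9]
opening: 0.351
grip_force: 0.0
```

```bash
python3 - <<'E'
from h import *
c=cam("wrist");save(c,"w_end.png");W=cloud(c);C=c["color"].astype(int)
a=np.radians(-21.3);R=np.array([[np.cos(a),-np.sin(a)],[np.sin(a),np.cos(a)]])
L=W.copy();L[...,:2]=(W[...,:2]-[506.5,200.5])@R
br=(C[...,0]-C[...,2]>25)
rects(L,C,77,86,(-57.5,57.5,-73.5,73.5),200,br)
rects(L,C,95,125,(-30,30,-50,40),50,br)
rects(L,C,88,140,(-80,80,45,170),50,~br)
E
```

```text
(77, 86) px [260, 153, 123, 143, 14182] c [0.2, 0.2] sz [141.3, 112.6] a 90.0 z [80.1, 81.1, 82.1] rgb [164.0, 111.0, 61.0]
(95, 125) px [313, 200, 16, 66, 999] c [0.1, 0.9] sz [13.4, 59.6] a 0.1 z [105.3, 106.7, 107.8] rgb [197.0, 160.0, 100.0]
(88, 140) px [311, 46, 20, 129, 2328] c [0.3, 103.4] sz [16.2, 101.5] a 0.1 z [91.1, 92.4, 123.3] rgb [147.0, 149.0, 154.0]
```

View pics/w_end.png

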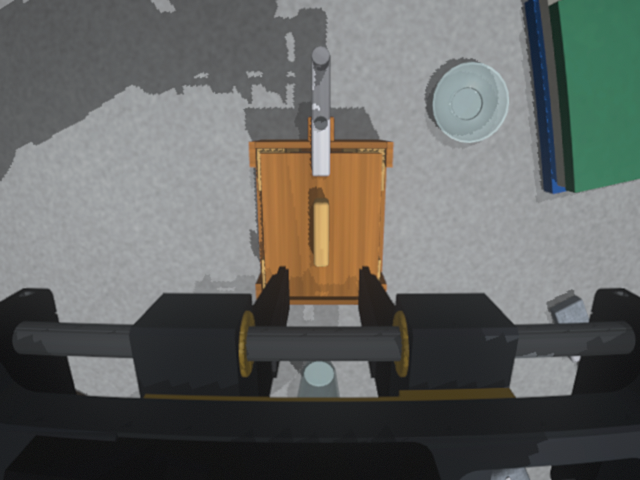

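The catch is shut: the bar lies at 0.1°, its tongue over the board at (320,160) and the peg at (320,56). The board lies flush inside the rim and the arm touches nothing, so I hand in.

```bash
python3 -c "
from h import *
print(env.job_done())"
```

```text
the job is handed in; nothing more can be done
None
```

The eyepiece, slide box and cover board are packed in order, each measured home within about 1 mm of centre, and the catch is shut over the board. I handed the job in at about 30.5 s, and the hand-in call gave no verdict.

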